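# Pack and seal-check a gear transit case

## Robot

A 6-joint arm with a two-finger parallel gripper is mounted at the origin on the work surface. World frame = base frame: x ahead of the robot, y to its left, z up, the work surface at z = 0. Lengths are in m, angles in rad, forces in N, time in s.
With the tool pointing down it reaches from about 0.375 to 0.9 m from the base axis. Payload 3.1 kg.
Tool frame: the origin (TCP) lies on the centre line of the jaws, within the pads' length; the fingertips stand 22 mm ahead of it and the grasp point (between the pads) lies 3 mm ahead of it; z points along the fingers, y is the line along which they close (so a half turn about z gives the same grasp; the last joint's range is limited). The gripper opens to 85 mm and grips with 20 to 120 N. Pads are 22 mm wide; open, the fingers measure 114 mm over their backs; the gripper's body (76 mm by 85 mm) begins 54 mm behind the grasp point. The pads swing forward as they close: fully open they stand 13 mm farther back than shut.
Start: joints at [1.149, 0.527, 1.433, -0, 1.181, -0.178], TCP at [0.15, 0.607, 0.253] pointing down, gripper open.
Joint ranges: [-3.08, 3.08], [-0.75, 2.2], [0.22, 2.44], [-1.43, 4.57], [0, 2.65], [-2.85, 2.85]. Speed limits (rad/s): [2.79, 2.79, 3.14, 3.14, 3.14, 3.14].

## Interface

Orientations are given as a unit quaternion [x, y, z, w].
In Python, from station import manip gives the robot as it stands.
- The arm moves only by the shell command python3 drive.py 'ROWS' [FORCE]. ROWS is rows parted by semicolons, their numbers by spaces, 1 to 20 of them, each of 5 numbers: dx, dy, dz in m, then a turn about the tool's z in rad, then the opening from 0.0 (shut) to 1.0 (fully open); each row is the pose to reach, as a shift and turn from the pose commanded when the command began, along the tool's axes at that moment; what a row does not reach only later rows make up. A row lasts 1/10 s, in which the tool goes at most 0.05 m and 0.15 rad, less where a joint would pass 70% of its speed; a pose out of reach is approached as far as the arm can. The fingers move at their own pace and stop on an object; FORCE is the grip in N (left out, the last holds). Time passes only in rows, so rows that do not move let the fingers close. It prints the time, the measured TCP pose, the force, the opening and the grip force at its end.
- manip.sense(): the state, without advancing time (a new reading comes with each control period).
- manip.snapshot(name): name is "scene" or "side" or "wrist"; returns a dict with "pixels" (384x512x3 uint8, red, green, blue), "range_z" (384x512 float32, m along the optical axis (not along the pixel's ray), 0 where there is no reading), "fov_y" (degrees; the focal length in pixels is half the picture's height over the tangent of half this angle, whatever the lens; pixels are square), "cx", "cy" (the principal point, pixels), "R" (3x3) and "t" (3): a world point X has camera coordinates R X + t; the wrist camera has in their place "hand_eye" (4x4, takes a point from camera to tool coordinates, whose origin is the TCP and whose axes are the flange's). Camera axes: x right, y down, z forward; pixel columns grow to the right and rows downward; lengths in m; the calibration is good to about 2 mm. A picture is of the moment at which its call begins: read the wrist's pose just before it.
- manip.sign_off(): hands the job in; it is judged then, once.
The state is a dict: "t": time; "q": joint angles; "qd": joint speeds; "tau": joint torques, N m; "tcp_pos": TCP position; "tool_rot": TCP orientation; "force": force on the tool from outside, world axes, zero at the start; "ft_torque": the same for the moment, N m; "finger_gap": opening from 0.0 (shut) to 1.0 (fully open); "gripper_force": force on a finger pad.
Only numpy, scipy, OpenCV 4.12 (cv2) and the standard library are available. Lean on these libraries where they do the work, as an engineer would, in place of code of your own. Each camera call takes 0.05 s, during which the arm holds its last target. There are 200 camera calls.

## Task

Swing the latch lever free, open the blue case, and pack every small finished gear from the table into it, flat with the hub up, one to a compartment; then shut the lid and swing the latch home. Next check the lid seal with the leak-detector pen: set its tip in the corner where the lid's edge meets the rim and draw it slowly and steadily (no faster than 50 mm/s), close to the joint all the way, from the hinge end to the latch end, first along the side nearer to you, then along the far side. Hang the pen upright in its holder again, and leave the big gear, oil bottle, wrench and brass bush where they are.

Things in the scene. Friction and masses are not known exactly. Their poses are not given: they have to be found in the camera images.
- case: blue sheet-steel transit case, fixed; body 170 x 170 mm, 50 mm high to its rim, walls 3 mm. Origin: centre of the underside; z up; its -x side carries the latch, its +x side the lid hinge; its -y side is nearer the robot, its +y side the far one. Along both y sides a bare aluminium rim (top at z = 50 mm) shows from the lid's edge at y = +-88 mm out to y = +-104 mm
- case_in (a point): centre of the case's inner floor, 4 mm above the table; axes as case. The inside is 164 x 164 mm; two crossing dividers 4 mm thick, rising 14 mm above the floor, make four compartments 80 mm square, centred at x, y = +-42 mm
- lid (a joint): angle of the case's lid, rad: 0 shut, 1.9 fully open (leaning back past upright). The hinge is stiff: the lid stays where it is left and must be pressed down to shut fully; moving it takes 8 N or so at the bar. While shut it cannot rise as long as the latch hook is over its keeper
- lid_hinge (a point): centre of the lid's hinge line, case x = 90 mm, z = 54 mm; the hinge line runs along the case's y. The lid is 8 mm thick (top at z = 58 mm shut), 178 mm from hinge to free edge, 176 mm wide
- lid_bar (a point): middle of the black lifting bar on the lid: a bar 12 mm thick and 90 mm long, along the case's y, its axis 30 mm above the lid's top face; with the lid shut it lies at case x = -64 mm, z = 88 mm (154 mm from the hinge line towards the latch and 34 mm above it). Turns with the lid
- latch (a joint): angle of the latch lever, rad: 0 home (upright, its hook over the keeper on the lid's free edge), growing as it swings outward and down away from the case, to 1.45 (nearly level). It clears the lid beyond about 0.3. Light friction (2 N at the tab) holds it where it is left; it does not spring
- latch_hinge (a point): hinge of the latch lever, on the middle of the case's latch side: case x = -97 mm, z = 24 mm; the axis runs along the case's y
- latch_tab (a point): middle of the black finger tab at the lever's free end: tab 24 mm wide (case y), 7 mm thick, 34 mm long; with the lever home it is 58 mm above and 6.5 mm outward of the lever's hinge, the tab's top end being 16 mm higher still. Turns with the lever
- near_hinge_end (a point): where the near side joint is begun, on the top face of the bare aluminium rim, in the corner where the lid's side edge stands on it, 15 mm from the hinge corner of the lid; on the side near to the robot. z up, axes as case
- near_latch_end (a point): where the near side joint is ended, on the top face of the bare aluminium rim, in the corner where the lid's side edge stands on it, 15 mm from the latch corner of the lid; on the side near to the robot. z up, axes as case
- far_hinge_end (a point): where the far side joint is begun, on the top face of the bare aluminium rim, in the corner where the lid's side edge stands on it, 15 mm from the hinge corner of the lid; on the side far from the robot. z up, axes as case
- far_latch_end (a point): where the far side joint is ended, on the top face of the bare aluminium rim, in the corner where the lid's side edge stands on it, 15 mm from the latch corner of the lid; on the side far from the robot. z up, axes as case
- gear1: finished steel spur gear (may be absent), lying hub up: toothed disc 58 mm across and 18 mm thick with a round hub 32 mm across rising 18 mm above it (36 mm tall in all), about 0.4 kg, solid to the gripper. All are alike. Origin: centre of the underside, z along the axis towards the hub. Lifted by the hub from above
- gear2: finished steel spur gear (may be absent), lying hub up: toothed disc 58 mm across and 18 mm thick with a round hub 32 mm across rising 18 mm above it (36 mm tall in all), about 0.4 kg, solid to the gripper. All are alike. Origin: centre of the underside, z along the axis towards the hub. Lifted by the hub from above
- gear3: finished steel spur gear (may be absent), lying hub up: toothed disc 58 mm across and 18 mm thick with a round hub 32 mm across rising 18 mm above it (36 mm tall in all), about 0.4 kg, solid to the gripper. All are alike. Origin: centre of the underside, z along the axis towards the hub. Lifted by the hub from above
- gear4: finished steel spur gear (may be absent), lying hub up: toothed disc 58 mm across and 18 mm thick with a round hub 32 mm across rising 18 mm above it (36 mm tall in all), about 0.4 kg, solid to the gripper. All are alike. Origin: centre of the underside, z along the axis towards the hub. Lifted by the hub from above
- pen: leak-detector pen, upright, 0.12 kg, 136 mm long: a steel barrel 12 mm across tapering to a tip 6 mm across, a square black collar 34 x 34 mm at 60 to 66 mm above the tip, and above it a grey square grip 20 x 20 mm up to 136 mm. Origin: the tip; z along the pen towards the grip, x and y square to the grip's faces
- pen_grip (a point): point on the pen's axis 92 mm above its tip, in the lower half of the grey grip, where it is held
- holder: bench holder for the pen, fixed: grey foot 100 x 90 mm, 12 mm thick, with a black square post 44 x 44 mm up to z = 75 mm, with a well 22 mm square down its middle. Origin: centre of the underside
- holder_mouth (a point): centre of the well's mouth, on top of the post (75 mm above the table). The pen hangs with its barrel in the well and its collar resting on the post's top, its tip 60 mm below this point
- big_gear: bystander: large gear 90 mm across, 34 mm tall, lying on the table; origin centre of the underside
- oil_bottle: bystander: yellow oil bottle, 60 mm across, 150 mm tall; origin centre of the underside
- wrench: bystander: steel wrench lying on the table, about 180 mm long; origin at its middle
- bush: bystander: brass bush 52 mm across, 30 mm tall; origin centre of the underside

How it is judged:
On the way, in this order (a step that is already met when the one before it is completed fails the run):
1. the latch lever is swung clear of the lid, which is still shut (value of joint latch above 0.8 rad and value of joint lid below 0.05 rad), for 0.2 s.
2. the lid stands open (value of joint lid above 1.3 rad), for 0.2 s.
3. every gear lies flat in the case, the lid is shut and the latch lever is swung home (x of gear1 in the frame of case between -0.075 and 0.075 m and y of gear1 in the frame of case between -0.075 and 0.075 m and z of gear1 in the frame of case between -0.005 and 0.01 m and angle between each of gear1, gear2, gear3, gear4's own z axis and vertical below 0.1 rad and x of gear2 in the frame of case between -0.075 and 0.075 m and y of gear2 in the frame of case between -0.075 and 0.075 m and z of gear2 in the frame of case between -0.005 and 0.01 m and x of gear3 in the frame of case between -0.075 and 0.075 m and y of gear3 in the frame of case between -0.075 and 0.075 m and z of gear3 in the frame of case between -0.005 and 0.01 m and x of gear4 in the frame of case between -0.075 and 0.075 m and y of gear4 in the frame of case between -0.075 and 0.075 m and z of gear4 in the frame of case between -0.005 and 0.01 m and value of joint lid below 0.03 rad and value of joint latch below 0.12 rad), for 0.3 s.
4. the pen tip is at the hinge end of the near side joint, on the rim or up to 7 mm above it (y of pen in the frame of case between -0.098 and -0.086 m and z of pen in the frame of case between 0.045 and 0.057 m and x of pen in the frame of case between 0.055 and 0.095 m and linear speed of pen below 0.08 m/s), for 0.2 s.
5. the pen tip passes the middle of the near side joint slowly, still close to it (y of pen in the frame of case between -0.098 and -0.086 m and z of pen in the frame of case between 0.045 and 0.057 m and x of pen in the frame of case between -0.02 and 0.02 m and linear speed of pen below 0.08 m/s), for 0.2 s.
6. the pen tip reaches the latch end of the near side joint slowly, still close to it (y of pen in the frame of case between -0.098 and -0.086 m and z of pen in the frame of case between 0.045 and 0.057 m and x of pen in the frame of case between -0.095 and -0.055 m and linear speed of pen below 0.08 m/s), for 0.2 s.
7. the pen tip is at the hinge end of the far side joint, on the rim or up to 7 mm above it (y of pen in the frame of case between 0.086 and 0.098 m and z of pen in the frame of case between 0.045 and 0.057 m and x of pen in the frame of case between 0.055 and 0.095 m and linear speed of pen below 0.08 m/s), for 0.2 s.
8. the pen tip passes the middle of the far side joint slowly, still close to it (y of pen in the frame of case between 0.086 and 0.098 m and z of pen in the frame of case between 0.045 and 0.057 m and x of pen in the frame of case between -0.02 and 0.02 m and linear speed of pen below 0.08 m/s), for 0.2 s.
9. the pen tip reaches the latch end of the far side joint slowly, still close to it (y of pen in the frame of case between 0.086 and 0.098 m and z of pen in the frame of case between 0.045 and 0.057 m and x of pen in the frame of case between -0.095 and -0.055 m and linear speed of pen below 0.08 m/s), for 0.2 s.
At the end, for the whole second after the job is handed in: every gear present lies flat (0.1 rad), hub up, on the floor of the case; lid shut (below 0.03 rad), latch lever home (below 0.12 rad); pen upright (0.1 rad) in its holder, within 8 mm of the well's middle and at most 5 mm above its seat; all at rest (all of step 3 and horizontal distance between pen and holder_mouth below 0.008 m and angle between pen's own z axis and vertical below 0.1 rad and z of pen in the frame of holder_mouth between -0.066 and -0.055 m and linear speed of each of pen, gear1, gear2, gear3, gear4 below 0.03 m/s); the robot touches nothing.
It fails at once if the big gear, oil bottle, wrench or bush is moved by more than 30 mm (distance of any of big_gear, oil_bottle, wrench, bush from where it was at the start of the episode above 0.03 m).
It fails at once if the pen tip is rushed (over 120 mm/s) along the near side joint (y of pen in the frame of case between -0.098 and -0.086 m and z of pen in the frame of case between 0.045 and 0.057 m and x of pen in the frame of case between -0.05 and 0.05 m and linear speed of pen above 0.12 m/s).
It fails at once if the pen tip is rushed (over 120 mm/s) along the far side joint (y of pen in the frame of case between 0.086 and 0.098 m and z of pen in the frame of case between 0.045 and 0.057 m and x of pen in the frame of case between -0.05 and 0.05 m and linear speed of pen above 0.12 m/s).
Of gear1, gear2, gear3, gear4 only 1 to 3 are there at a start; the rules pass over those that are not, and their reading is None.
At some moment in a run one of gear1, gear2, gear3, gear4 may be knocked a few centimetres aside while the robot is not near it.
It also fails if it takes over 210 s, if anything falls off the work surface, if the arm or the gripper's body presses on something with over 40 N, if the wrist force passes 120 N, or if a joint passes its speed limit or range.

## Working session

There is one attempt and no reset: what is moved stays moved. The work goes in short steps, Python scripts to look and compute and a shell command to move; the robot and the scene stay as the last step left them, time stands still between calls to the robot, and variables do not carry over. Pictures are saved under pics/ and viewed, at most 15 in all, crops included, and the job is handed in when it is done.

```bash
ls; mkdir -p pics; python3 - <<'E'
from station import manip
import cv2,numpy as np
s=manip.sense();print({k:np.round(v,3) for k,v in s.items()})
for n in("scene","side"):
    d=manip.snapshot(n);cv2.imwrite(f"pics/{n}0.png",d["pixels"][...,::-1]);np.savez(f"pics/{n}0.npz",**d)
    print(n,d["fov_y"],d["cx"],d["cy"],np.round(-d["R"].T@d["t"],3),np.round(d["R"],2).tolist())
E
```

```text
drive.py
pics
station.py
{'t': np.float64(0.0), 'q': array([ 1.149,  0.528,  1.434, -0.   ,  1.181, -0.178]), 'qd': array([ 0.   ,  0.   , -0.   ,  0.001, -0.   ,  0.   ]), 'tau': array([ 1.0000e-03, -4.4234e+01, -1.7804e+01, -0.0000e+00,  8.0000e-03,
       -0.0000e+00]), 'tcp_pos': array([0.15 , 0.606, 0.252]), 'tool_rot': array([ 0.121,  0.993, -0.001, -0.   ]), 'force': array([-0.773, -0.464, -0.868]), 'ft_torque': array([-0.011,  0.035,  0.011]), 'gripper_force': np.float64(0.0), 'finger_gap': np.float64(1.002)}
scene 53.10790141264284 257.9022392106052 184.4846914458803 [ 1.124 -0.643  0.797] [[0.78, 0.63, -0.0], [0.4, -0.5, -0.77], [-0.48, 0.6, -0.64]]
side 45.07536824710193 257.77802552181475 189.06409517088238 [-0.166  1.028  0.919] [[-0.79, -0.61, 0.0], [-0.33, 0.43, -0.84], [0.51, -0.67, -0.54]]
```

View pics/scene0.png

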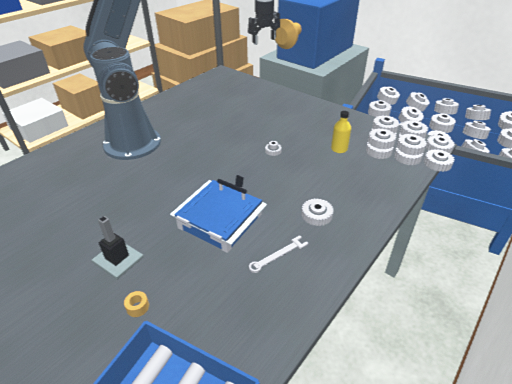

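View pics/side0.png

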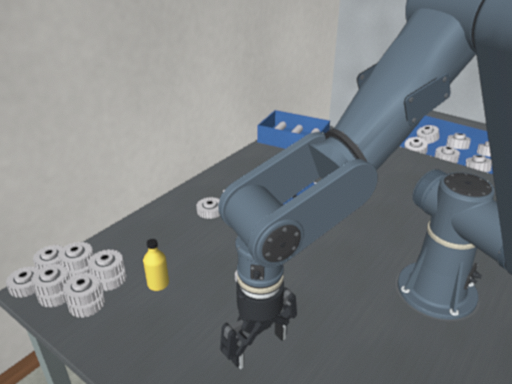

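Scene view: closed case at about (219,212) with its black bar and latch end at (237,185), one small gear at (273,148), the big gear at (317,211) and the wrench at (278,255). The pen in its holder is at (112,245), the bush at (136,303) and the bottle at (342,132). The gears near (408,145) look like piled stock. The side view is mostly blocked by the arm. Next I'll measure.

```bash
cat > h.py <<'E'
import numpy as np,cv2
from station import manip
from scipy.spatial.transform import Rotation as Ro
def K(d):
    f=d["pixels"].shape[0]/2/np.tan(np.radians(float(d["fov_y"]))/2); return f,float(d["cx"]),float(d["cy"])
def cloud(d,T=None):
    """world xyz for each pixel; T = tool pose (pos,quat) for wrist"""
    f,cx,cy=K(d);z=d["range_z"].astype(float);v,u=np.mgrid[:z.shape[0],:z.shape[1]]
    P=np.stack([(u-cx)/f*z,(v-cy)/f*z,z],-1)
    if T is None: X=(P-d["t"])@d["R"]
    else:
        H=d["hand_eye"];X=(P@H[:3,:3].T+H[:3,3])@Ro.from_quat(T[1]).as_matrix().T+T[0]
    X[z<=0]=np.nan
    return X
def snap(n,name=None):
    s=manip.sense();d=manip.snapshot(n)
    if name: cv2.imwrite(f"pics/{name}.png",d["pixels"][...,::-1])
    T=(s["tcp_pos"],s["tool_rot"]) if n=="wrist" else None
    return d,cloud(d,T),cv2.cvtColor(d["pixels"],cv2.COLOR_RGB2HSV)
E
python3 - <<'E'
import sys
from h import *
d=dict(np.load("pics/scene0.npz"));X=cloud(d);hsv=cv2.cvtColor(d["pixels"],cv2.COLOR_RGB2HSV)
for n,p in dict(gear=(273,146),pile=(410,140),pile2=(441,155),table=(200,150),bar=(237,187),bush=(128,303),big=(317,204),pent=(106,219),lid=(215,212)).items(): print(n,p,np.round(X[p[1],p[0]],3))
cv2.imwrite("pics/crop0.png",cv2.resize(d["pixels"][130:290,80:340,::-1],None,fx=3,fy=3,interpolation=cv2.INTER_CUBIC))
# height-based blobs
m=((X[...,2]>0.012)&(X[...,2]<0.2)&(X[...,0]>0.1)&(X[...,0]<1.2)&(abs(X[...,1])<0.9)).astype(np.uint8)
n,l,st,c=cv2.connectedComponentsWithStats(m)
for i in range(1,n):
    if st[i,4]>30:
        P=X[l==i];t=P[P[:,2]>P[:,2].max()-.006];print(i,st[i],"med",np.round(np.median(P,0),3),"top",np.round(t.mean(0),3),"lo",np.round(P.min(0),3),"hi",np.round(P.max(0),3))
E
```

```text
gear (273, 146) [0.45  0.276 0.031]
pile (410, 140) [0.835 0.536 0.079]
pile2 (441, 155) [0.938 0.572 0.042]
table (200, 150) [0.23  0.127 0.001]
bar (237, 187) [ 0.552 -0.031  0.096]
bush (128, 303) [ 0.575 -0.439  0.03 ]
big (317, 204) [0.738 0.108 0.036]
pent (106, 219) [ 0.429 -0.362  0.15 ]
lid (215, 212) [ 0.546 -0.118  0.059]
1 [290  33   7  12  56] med [0.109 0.882 0.177] top [0.111 0.887 0.196] lo [0.1   0.865 0.148] hi [0.12  0.897 0.199]
2 [331 111  20  40 549] med [0.63  0.429 0.081] top [0.623 0.444 0.15 ] lo [0.593 0.414 0.013] hi [0.652 0.463 0.153]
3 [366 116  33  41 981] med [0.74  0.513 0.069] top [0.729 0.562 0.082] lo [0.668 0.471 0.012] hi [0.788 0.662 0.085]
4 [ 395  120   59   50 1829] med [0.866 0.569 0.04 ] top [0.824 0.592 0.081] lo [0.763 0.501 0.012] hi [0.978 0.722 0.084]
5 [265 141  16  13 148] med [0.449 0.277 0.02 ] top [0.444 0.283 0.037] lo [0.413 0.253 0.012] hi [0.471 0.31  0.04 ]
7 [ 170  175   96   75 3897] med [ 0.548 -0.11   0.058] top [ 0.529 -0.025  0.095] lo [ 0.422 -0.199  0.012] hi [0.65  0.013 0.098]
8 [302 199  31  24 594] med [0.748 0.092 0.027] top [0.743 0.101 0.035] lo [0.697 0.057 0.012] hi [0.788 0.146 0.038]
9 [  92  216   50   62 1193] med [ 0.438 -0.375  0.05 ] top [ 0.426 -0.369  0.152] lo [ 0.377 -0.415  0.012] hi [ 0.478 -0.322  0.154]
11 [124 291  24  24 407] med [ 0.586 -0.426  0.029] top [ 0.582 -0.426  0.03 ] lo [ 0.554 -0.451  0.012] hi [ 0.607 -0.4    0.034]
12 [  93  321  166   63 4116] med [ 0.738 -0.462  0.045] top [ 0.767 -0.464  0.08 ] lo [ 0.671 -0.593  0.012] hi [ 0.931 -0.403  0.083]
```

View pics/crop0.png

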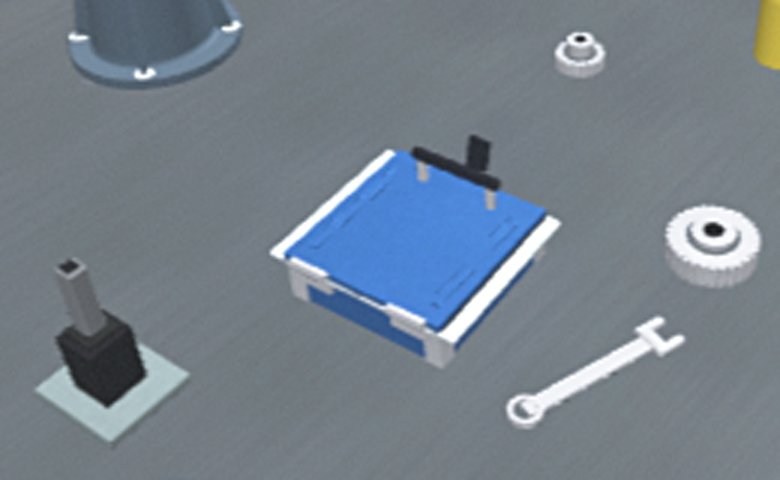

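The crop confirms the layout: latch tab at crop (478,153), bar at (455,170), hinge side at lower left. The pile lies about 1 m from the base, out of reach, so there is one small gear to pack. Now the case pose, from the lid top and the bar.

```bash
cat >> h.py <<'E'
def ray2plane(d,uv,z,T=None):
    f,cx,cy=K(d);uv=np.atleast_2d(uv).astype(float);r=np.c_[(uv[:,0]-cx)/f,(uv[:,1]-cy)/f,np.ones(len(uv))]
    if T is None: o=-d["R"].T@d["t"];w=r@d["R"]
    else:
        H=d["hand_eye"];R=Ro.from_quat(T[1]).as_matrix();o=R@H[:3,3]+T[0];w=r@(R@H[:3,:3]).T
    return o+w*((z-o[2])/w[:,2])[:,None]
def big(m):
    n,l,st,c=cv2.connectedComponentsWithStats(m.astype(np.uint8));return l==1+np.argmax(st[1:,4])
def rectxy(P):
    return cv2.minAreaRect((P[:,:2]*1000).astype(np.float32))
E
python3 - <<'E'
from h import *
d=dict(np.load("pics/scene0.npz"));X=cloud(d);hsv=cv2.cvtColor(d["pixels"],cv2.COLOR_RGB2HSV)
near=(X[...,0]>.4)&(X[...,0]<.68)&(X[...,1]>-.25)&(X[...,1]<.05)
lid=big(near&(hsv[...,0]>95)&(hsv[...,0]<125)&(hsv[...,1]>120)&(X[...,2]>.053)&(X[...,2]<.063))
print("lid",rectxy(X[lid]),lid.sum(),np.median(X[lid][:,2]))
v,u=np.nonzero(lid);print("lid ray",rectxy(ray2plane(d,np.c_[u,v],.058)))
bl=near&(hsv[...,2]<70)&(X[...,2]>.06)
P=X[bl];print(bl.sum());bar=P[P[:,1]<-.02];
n,l,st,c=cv2.connectedComponentsWithStats(bl.astype(np.uint8))
for i in range(1,n):
  if st[i,4]>10: print(st[i],rectxy(X[l==i]),X[l==i].mean(0).round(3),X[l==i].max(0).round(3))
# holder/pen
g=(X[...,0]>.36)&(X[...,0]<.5)&(X[...,1]>-.43)&(X[...,1]<-.3)
for a,b in((.008,.016),(.071,.079),(.079,.084),(.145,.156)):
  m=g&(X[...,2]>a)&(X[...,2]<b);print(a,m.sum(),rectxy(X[m]))
# gear
g=(X[...,0]>.4)&(X[...,0]<.5)&(X[...,1]>.24)&(X[...,1]<.32)
for a,b in((.015,.022),(.033,.042)):
  m=g&(X[...,2]>a)&(X[...,2]<b);print("gear",m.sum(),rectxy(X[m]),cv2.minEnclosingCircle((X[m][:,:2]*1000).astype(np.float32)))
s=dict(np.load("pics/side0.npz"));f,cx,cy=K(s)
for q in ([.445,.28,.018],[.743,.1,.02]):
  c=s["R"]@q+s["t"];print(c[:2]/c[2]*f+[cx,cy])
E
```

```text
lid ((538.68603515625, -95.19248962402344), (175.3388214111328, 180.6515350341797), 7.0481276512146) 2605 0.05846963240536226
lid ray ((538.66064453125, -96.01595306396484), (178.94305419921875, 180.71107482910156), 6.7776384353637695)
160
[218 175  28  18 160] ((530.2141723632812, -12.029369354248047), (95.30005645751953, 51.91082000732422), 6.590094566345215) [ 0.531 -0.018  0.089] [0.58  0.012 0.098]
0.008 631 ((423.9776611328125, -368.5316467285156), (104.24723052978516, 90.09270477294922), 4.171145915985107)
0.071 116 ((425.70086669921875, -367.237060546875), (45.494632720947266, 45.473148345947266), 0.4988144040107727)
0.079 74 ((423.4890441894531, -368.18017578125), (35.92906951904297, 33.465179443359375), 3.562661647796631)
0.145 60 ((425.17572021484375, -367.6708068847656), (21.066242218017578, 19.674726486206055), 1.0548508167266846)
gear 75 ((444.9525451660156, 278.734130859375), (55.38252258300781, 47.39237594604492), 23.95680809020996) ((442.6783752441406, 283.02752685546875), 30.7097225189209)
gear 37 ((442.9114990234375, 283.859619140625), (30.664955139160156, 27.221776962280273), 15.666431427001953) ((440.74151611328125, 286.0592041015625), 17.619102478027344)
[246.33412109 271.83011904]
[210.8827549 205.1767679]
```

```bash
cat >> h.py <<'E'
YAW=np.radians(6.8-90); LC=np.array([.5387,-.0958])   # case x axis heading, lid centre
def case(x,y,z=0.):
    c,s=np.cos(YAW),np.sin(YAW);o=LC-.001*np.array([c,s]);return np.array([o[0]+c*x-s*y,o[1]+s*x+c*y,z])
def go(X,yaw=None):
    """delta in tool axes from measured pose to put TCP at X with tool y heading yaw (mod pi)"""
    s=manip.sense();R=Ro.from_quat(s["tool_rot"]).as_matrix();d=R.T@(np.array(X)-s["tcp_pos"])
    t=0 if yaw is None else -((yaw-np.arctan2(R[1,1],R[0,1])+np.pi/2)%np.pi-np.pi/2)
    print("t %.1f tcp"%s["t"],s["tcp_pos"].round(4),"q6 %.2f"%s["q"][5],"delta",d.round(4),"turn %.3f"%t,"rows",np.ceil(max(np.linalg.norm(d)/.05,abs(t)/.15)))
E
python3 -c "
from h import *
go([.53,-.0,.30],YAW)"
```

```text
t 0.1 tcp [0.15   0.6061 0.2524] q6 -0.18 delta [-0.5146 -0.4971 -0.0468] turn -0.361 rows 15.0
```

```bash
python3 drive.py '-.514 -.497 -.047 -.361 1;-.514 -.497 -.047 -.361 1;-.514 -.497 -.047 -.361 1;-.514 -.497 -.047 -.361 1;-.514 -.497 -.047 -.361 1;-.514 -.497 -.047 -.361 1;-.514 -.497 -.047 -.361 1;-.514 -.497 -.047 -.361 1;-.514 -.497 -.047 -.361 1;-.514 -.497 -.047 -.361 1;-.514 -.497 -.047 -.361 1;-.514 -.497 -.047 -.361 1;-.514 -.497 -.047 -.361 1;-.514 -.497 -.047 -.361 1;-.514 -.497 -.047 -.361 1;-.514 -.497 -.047 -.361 1;-.514 -.497 -.047 -.361 1;-.514 -.497 -.047 -.361 1' && python3 - <<'E'
from h import *
print(manip.sense()["q"].round(2))
d,X,h=snap("wrist","w1");print(d["hand_eye"].round(3))
E
```

```text
t: 1.9
tcp_pos: [0.5282, 0.0022, 0.2998]
tool_rot: [-0.06, 0.998, 0.001, -0.001]
force: [-0.5, 0.1, -0.0]
finger_gap: 1.003
gripper_force: 0.0
[-0.21  0.34  1.62  0.    1.19 -1.9 ]
[[-0.001 -0.956 -0.292  0.074]
 [ 1.    -0.    -0.001  0.   ]
 [ 0.001 -0.292  0.956 -0.12 ]
 [ 0.     0.     0.     1.   ]]
```
View pics/w1.png

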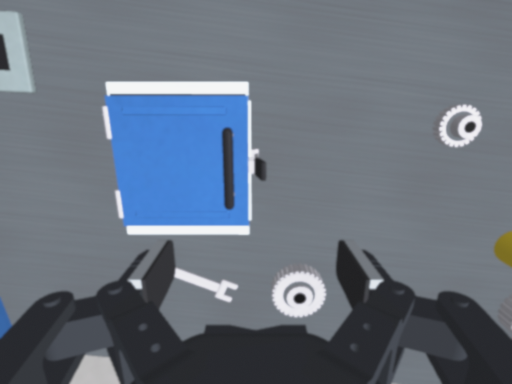

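The wrist view shows the whole case: lid at about (175,160), bar at (228,168), tab at (260,167), small gear at (461,126). I'll refine the measurements here.

```bash
cat > meas.py <<'E'
from h import *
s=manip.sense();T=(s["tcp_pos"],s["tool_rot"]);d,X,hsv=snap("wrist")
near=(X[...,0]>.4)&(X[...,0]<.68)&(X[...,1]>-.25)&(X[...,1]<.05)
blue=(hsv[...,0]>95)&(hsv[...,0]<125)&(hsv[...,1]>120)
lid=big(near&blue&(X[...,2]>.045)&(X[...,2]<.07));P=X[lid];print("lid",rectxy(P),P[:,2].mean())
v,u=np.nonzero(lid);print("lid ray",rectxy(ray2plane(d,np.c_[u,v],.058,T)))
bl=near&(hsv[...,2]<75)&(X[...,2]>.063)
n,l,st,c=cv2.connectedComponentsWithStats(bl.astype(np.uint8))
for i in range(1,n):
  if st[i,4]>25:
    P=X[l==i];P=P[P[:,2]>P[:,2].max()-.005];print("black",st[i],rectxy(P),P.mean(0).round(4))
rim=near&(hsv[...,1]<60)&(hsv[...,2]>150)&(X[...,2]>.044)&(X[...,2]<.056)
n,l,st,c=cv2.connectedComponentsWithStats(rim.astype(np.uint8))
for i in range(1,n):
  if st[i,4]>300: P=X[l==i];print("rim",rectxy(P),P.mean(0).round(4))
g=(X[...,0]>.38)&(X[...,0]<.5)&(X[...,1]>.2)&(X[...,1]<.34)
for a,b in((.014,.024),(.031,.042)):
  m=g&(X[...,2]>a)&(X[...,2]<b)
  if m.sum(): print("gear",m.sum(),cv2.minEnclosingCircle((X[m][:,:2]*1000).astype(np.float32)),X[m].mean(0).round(4))
print("pred bar",case(-.064,0,.088).round(4),"tab",case(-.1035,0,.082).round(4))
E
python3 meas.py
```

```text
lid ((538.6243896484375, -96.16632080078125), (174.68128967285156, 177.52593994140625), 6.848851680755615) 0.05728628069455457
lid ray ((538.6282348632812, -95.63518524169922), (174.56906127929688, 176.55172729492188), 6.854029178619385)
black [223 129  10  79 560] ((530.1380004882812, -30.982751846313477), (95.91044616699219, 9.040325164794922), 6.8675642013549805) [ 0.5283 -0.0311  0.0931]
black [256 158   9  22 168] ((525.6004028320312, 10.232295036315918), (22.1091251373291, 4.850961208343506), 7.216253757476807) [0.5256 0.0103 0.0942]
black [    0   241   409   143 26813] ((510.1897277832031, -0.1655559539794922), (5.340424537658691, 51.88010025024414), 8.167389869689941) [0.5097 0.     0.375 ]
black [375 350  17  34 241] ((514.452392578125, 30.771427154541016), (4.088075160980225, 4.501608848571777), 84.62545013427734) [0.5145 0.0309 0.3687]
black [393 360   4  12  27] ((527.7950439453125, 46.80529022216797), (8.270509719848633, 1.799041986465454), 30.26926040649414) [0.529  0.0474 0.351 ]
rim ((443.35382080078125, -106.77133178710938), (15.614437103271484, 178.37063598632812), 6.425732135772705) [ 0.4429 -0.1058  0.0492]
rim ((636.1908569335938, -84.24524688720703), (12.912850379943848, 176.57240295410156), 6.876733303070068) [ 0.6363 -0.084   0.0492]
gear 772 ((444.33001708984375, 285.99163818359375), 29.565519332885742) [0.4439 0.2782 0.0171]
gear 463 ((444.13128662109375, 285.58392333984375), 16.323827743530273) [0.4442 0.2845 0.0348]
pred bar [ 0.531  -0.0313  0.088 ] tab [0.5263 0.008  0.082 ]
```

```bash
sed -i 's/6.8-90/6.86-90/' h.py; python3 -c "
from h import *
X=case(-.1265,0,.092);print(X);go(X,YAW)"
```

```text
[0.52347092 0.03078722 0.092     ]
t 2.0 tcp [0.5286 0.0023 0.3002] q6 -1.90 delta [0.0015 0.0288 0.2082] turn 0.001 rows 5.0
```

```bash
python3 drive.py '0.0015 .0288 .05 0 .8;0.0015 .0288 .1 0 .8;0.0015 .0288 .13 0 .8;0.0015 .0288 .16 0 .8;0.0015 .0288 .18 0 .8;0.0015 .0288 .2 0 .8;0.0015 .0288 .208 0 .8;0.0015 .0288 .208 0 .8' 
python3 - <<'E'
from h import *
go(case(-.1265,0,.092),YAW)
d,X,h=snap("wrist","w2")
E
```

```text
t: 2.8
tcp_pos: [0.5239, 0.0299, 0.0916]
tool_rot: [-0.06, 0.998, 0.0, -0.001]
force: [-0.2, -0.0, -0.5]
finger_gap: 0.802
gripper_force: 0.0
t 2.8 tcp [0.5239 0.0299 0.0916] q6 -1.85 delta [ 0.0003  0.0009 -0.0004] turn -0.000 rows 1.0
```

View pics/w2.png

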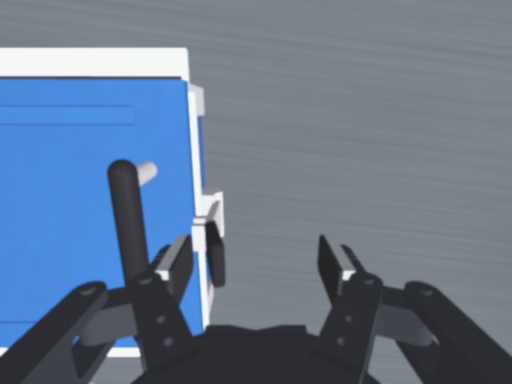

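The left finger sits between the bar (130,220) and the tab (217,255), so I'll push outward and down.

```bash
python3 drive.py '0 .008 0 0 .8;0 .015 0 0 .8;0 .022 .006 0 .8;0 .028 .012 0 .8;0 .034 .018 0 .8;0 .040 .024 0 .8;0 .046 .028 0 .8;0 .046 .028 0 .8;0 .046 .028 0 .8;0 .046 .028 0 .8'; python3 drive.py '0 0 -.03 0 .8;0 -.02 -.07 0 .8;0 -.05 -.11 0 .8;0 -.08 -.15 0 .6;0 -.1 -.17 0 .6;0 -.1 -.17 0 .4;0 -.1 -.17 0 .4'
python3 - <<'E'
from h import *
d,X,h=snap("wrist","w3")
go(case(-.064,0,.098),YAW)
m=(h[...,2]<75)&(X[...,2]<.13)
n,l,st,c=cv2.connectedComponentsWithStats(m.astype(np.uint8))
for i in range(1,n):
  if st[i,4]>60: print(st[i],rectxy(X[l==i]),X[l==i].mean(0).round(3),X[l==i].max(0).round(3))
E
```

```text
t: 3.85
tcp_pos: [0.5187, 0.0748, 0.0639]
tool_rot: [-0.059, 0.998, 0.0, -0.001]
force: [-0.5, -0.5, -0.5]
finger_gap: 0.798
gripper_force: 0.0
t: 4.55
tcp_pos: [0.5304, -0.0246, 0.234]
tool_rot: [-0.058, 0.998, 0.0, -0.0]
force: [-0.7, -0.3, -0.0]
finger_gap: 0.4
gripper_force: 0.0
t 4.6 tcp [ 0.5297 -0.0239  0.2331] q6 -1.94 delta [-0.0008 -0.0077  0.1351] turn -0.002 rows 3.0
[243 134  11  97 916] ((529.7265014648438, -31.6090030670166), (97.39351654052734, 9.4959716796875), 6.509471416473389) [ 0.527 -0.032  0.093] [ 0.578 -0.022  0.096]
[310 165  28  21 519] ((520.8778076171875, 51.347267150878906), (22.541393280029297, 28.626678466796875), 6.632015228271484) [0.521 0.051 0.05 ] [0.533 0.066 0.055]
```

View pics/w3.png

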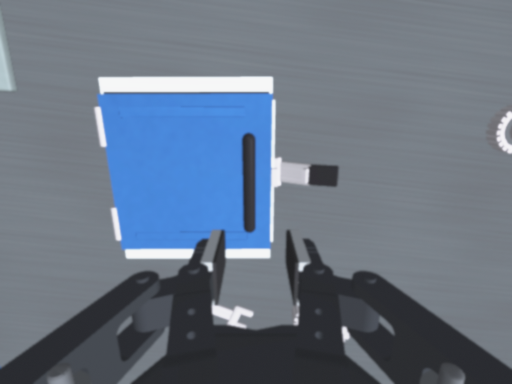

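The latch is down: tab at (322,175), about 1.1 rad open. The lid is still shut. Next, grip the bar.

```bash
python3 drive.py '-.0008 -.0077 .05 0 .4;-.0008 -.0077 .09 0 .4;-.0008 -.0077 .115 0 .4;-.0008 -.0077 .135 0 .4;-.0008 -.0077 .135 0 .4;-.0008 -.0077 .135 0 0;-.0008 -.0077 .135 0 0;-.0008 -.0077 .135 0 0;-.0008 -.0077 .135 0 0;-.0008 -.0077 .135 0 0' 40
python3 - <<'E'
from h import *
R=.1577
s=manip.sense()
print(s["gripper_force"])
for p in (0,.1,.2,.3,.4,.5,.6,.7,.8,.9,1,1.1,1.2,1.3,1.4,1.45):
    print(p,"dx_tool_y %.4f dz %.4f"%(R*np.cos(p+.2173)-.154,-(R*np.sin(p+.2173)-.034)))
E
```

```text
t: 5.6
tcp_pos: [0.5325, -0.0309, 0.0995]
tool_rot: [-0.059, 0.998, 0.001, -0.0]
force: [1.0, 5.9, -5.4]
finger_gap: 0.12
gripper_force: 39.0
38.95764470100403
0 dx_tool_y -0.0000 dz 0.0000
0.1 dx_tool_y -0.0042 dz -0.0152
0.2 dx_tool_y -0.0098 dz -0.0299
0.3 dx_tool_y -0.0169 dz -0.0440
0.4 dx_tool_y -0.0254 dz -0.0573
0.5 dx_tool_y -0.0352 dz -0.0697
0.6 dx_tool_y -0.0461 dz -0.0810
0.7 dx_tool_y -0.0581 dz -0.0912
0.8 dx_tool_y -0.0711 dz -0.1002
0.9 dx_tool_y -0.0849 dz -0.1078
1 dx_tool_y -0.0994 dz -0.1139
1.1 dx_tool_y -0.1145 dz -0.1187
1.2 dx_tool_y -0.1299 dz -0.1218
1.3 dx_tool_y -0.1456 dz -0.1235
1.4 dx_tool_y -0.1613 dz -0.1235
1.45 dx_tool_y -0.1692 dz -0.1230
```

```bash
python3 drive.py '0 -.0042 -.015 0 0;0 -.0098 -.030 0 0;0 -.017 -.044 0 0;0 -.025 -.057 0 0;0 -.035 -.070 0 0;0 -.046 -.081 0 0;0 -.046 -.081 0 0' 30; python3 drive.py '0 -.012 -.010 0 0;0 -.025 -.019 0 0;0 -.039 -.027 0 0;0 -.053 -.033 0 0;0 -.068 -.038 0 0;0 -.084 -.041 0 0;0 -.100 -.0425 0 0;0 -.115 -.0425 0 0;0 -.128 -.0418 0 0;0 -.135 -.041 0 0;0 -.135 -.041 0 0'
```

```text
t: 6.3
tcp_pos: [0.5378, -0.0761, 0.1828]
tool_rot: [-0.058, 0.998, 0.002, 0.0]
force: [-3.1, 6.9, 9.7]
finger_gap: 0.119
gripper_force: 37.8
t: 7.4
tcp_pos: [0.5541, -0.2119, 0.2232]
tool_rot: [-0.059, 0.998, 0.0, 0.001]
force: [-1.5, 2.3, 5.6]
finger_gap: 0.119
gripper_force: 37.6
```

```bash
python3 drive.py '0 0 0 0 .24;0 0 0 0 .24;0 0 0 0 .24;0 0 -.04 0 .24;0 0 -.08 0 .24;0 0.05 -.1 0 .3;0 0.1 -.1 0 .5;0 0.15 -.1 0 .5;0 0.15 -.1 0 .5'
python3 - <<'E'
from h import *
d,X,h=snap("scene","s1")
g=(X[...,0]>.38)&(X[...,0]<.55)&(X[...,1]>.2)&(X[...,1]<.4)&(X[...,2]>.03)&(X[...,2]<.045)
print(g.sum(),X[g].mean(0).round(4))
go([.4442,.2855,.15])
E
```

```text
t: 8.3
tcp_pos: [0.5347, -0.0577, 0.3216]
tool_rot: [-0.062, 0.998, 0.001, -0.001]
force: [0.8, -0.4, -0.2]
finger_gap: 0.499
gripper_force: 0.0
46 [0.4443 0.2821 0.0358]
t 8.3 tcp [ 0.5356 -0.0597  0.3216] q6 -2.01 delta [0.0483 0.3538 0.1717] turn 0.000 rows 8.0
```

View pics/s1.png

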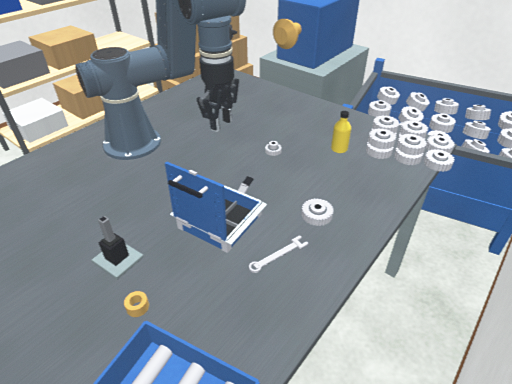

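The scene shows the lid standing open at (195,205), the latch lever out at (245,185), and the gear unmoved. On to the gear.

```bash
python3 drive.py '.048 .354 .17 0 .6;.048 .354 .17 0 .6;.048 .354 .17 0 .6;.048 .354 .17 0 .6;.048 .354 .17 0 .6;.048 .354 .17 0 .6;.048 .354 .17 0 .6;.048 .354 .17 0 .6;.048 .354 .17 0 .6;.048 .354 .17 0 .6;.048 .354 .17 0 .6'
python3 - <<'E'
from h import *
d,X,h=snap("wrist")
g=(X[...,0]>.38)&(X[...,0]<.52)&(X[...,1]>.2)&(X[...,1]<.37)
m=g&(X[...,2]>.031)&(X[...,2]<.042);print(m.sum(),cv2.minEnclosingCircle((X[m][:,:2]*1000).astype(np.float32)),X[m].mean(0).round(4))
go([.4442,.2855,.042])
E
```

```text
t: 9.45
tcp_pos: [0.4485, 0.2819, 0.1516]
tool_rot: [-0.058, 0.998, -0.0, 0.001]
force: [0.1, -0.3, -0.4]
finger_gap: 0.598
gripper_force: 0.0
943 ((443.8898620605469, 286.10272216796875), 15.874276161193848) [0.4431 0.286  0.0351]
t 9.5 tcp [0.4486 0.2817 0.1519] q6 -1.34 delta [0.0041 0.0043 0.1099] turn 0.000 rows 3.0
```

```bash
python3 drive.py '.0045 .0045 .04 0 .6;.0045 .0045 .08 0 .6;.0045 .0045 .1 0 .6;.0045 .0045 .11 0 .6;.0045 .0045 .11 0 .6;.0045 .0045 .11 0 .2;.0045 .0045 .11 0 .2;.0045 .0045 .11 0 .2;.0045 .0045 .11 0 .2;.0045 .0045 .11 0 .2;.0045 .0045 .11 0 .2' 60; python3 drive.py '0 0 -.04 0 .2;0 0 -.09 0 .2;0 0 -.12 0 .2;0 0 -.12 0 .2'
python3 - <<'E'
from h import *
for y in (-.042,.042): print(case(-.042,y))
go(case(-.042,-.042,.16),YAW)
E
```

```text
t: 10.6
tcp_pos: [0.4433, 0.2869, 0.0429]
tool_rot: [-0.059, 0.998, 0.0, 0.002]
force: [0.8, -2.8, 7.0]
finger_gap: 0.346
gripper_force: 59.9
t: 11.0
tcp_pos: [0.4445, 0.2883, 0.1656]
tool_rot: [-0.059, 0.998, 0.002, 0.005]
force: [0.2, 0.2, -3.6]
finger_gap: 0.345
gripper_force: 60.9
[ 0.4918646  -0.05812448  0.        ]
[ 0.57526324 -0.0480912   0.        ]
t 11.0 tcp [0.4445 0.2883 0.1656] q6 -1.33 delta [-0.006  -0.3496  0.0047] turn -0.001 rows 7.0
```

```bash
python3 drive.py '-.006 -.35 .005 0 .2;-.006 -.35 .005 0 .2;-.006 -.35 .005 0 .2;-.006 -.35 .005 0 .2;-.006 -.35 .005 0 .2;-.006 -.35 .005 0 .2;-.006 -.35 .005 0 .2;-.006 -.35 .005 0 .2;-.006 -.35 .005 0 .2;-.006 -.35 .005 0 .2'
python3 -c "
from h import *
go(case(-.042,-.042,.048),YAW)"
```

```text
t: 12.0
tcp_pos: [0.4877, -0.0587, 0.1552]
tool_rot: [-0.059, 0.998, 0.001, -0.002]
force: [0.4, 0.7, -2.9]
finger_gap: 0.348
gripper_force: 61.1
t 12.0 tcp [ 0.4877 -0.0587  0.1552] q6 -2.04 delta [-4.500e-03 -1.000e-04  1.072e-01] turn -0.001 rows 3.0
```

```bash
python3 drive.py '-.0045 0 .03 0 .2;-.0045 0 .06 0 .2;-.0045 0 .085 0 .2;-.0045 0 .1 0 .2;-.0045 0 .106 0 .2;-.0045 0 .108 0 .2;-.0045 0 .108 0 .2;-.0045 0 .108 0 .2'
python3 drive.py '0 0 0 0 .5;0 0 0 0 .5;0 0 0 0 .5;0 0 -.04 0 .5;0 0 -.09 0 .5;0 0 -.14 0 .5;0 0.04 -.18 0 .4;0 0.04 -.21 0 .4;0 0.04 -.21 0 .2'
python3 - <<'E'
from h import *
d,X,h=snap("wrist","w4")
C=case(-.042,-.042)
g=(np.hypot(X[...,0]-C[0],X[...,1]-C[1])<.045)
for a,b in((.019,.025),(.035,.045)):
  m=g&(X[...,2]>a)&(X[...,2]<b)
  if m.sum():print(a,m.sum(),cv2.minEnclosingCircle((X[m][:,:2]*1000).astype(np.float32)),X[m].mean(0).round(4),X[m][:,2].std())
# bar of open lid
m=(h[...,2]<75)&(X[...,2]>.18)&(X[...,2]<.26)&(X[...,1]<-.15);P=X[m];print(m.sum(),P.mean(0).round(4),P.max(0).round(4))
E
```

```text
t: 12.8
tcp_pos: [0.4944, -0.0592, 0.0491]
tool_rot: [-0.059, 0.998, -0.0, 0.001]
force: [-0.6, -0.5, -3.5]
finger_gap: 0.348
gripper_force: 61.2
t: 13.7
tcp_pos: [0.4915, -0.0193, 0.2634]
tool_rot: [-0.06, 0.998, -0.002, 0.005]
force: [-0.1, -1.1, 0.5]
finger_gap: 0.247
gripper_force: 0.0
0.019 849 ((494.7717590332031, -59.14820861816406), 29.200963973999023) [ 0.4924 -0.0586  0.0211] 0.000907745492114768
0.035 484 ((494.7975158691406, -59.024654388427734), 15.875131607055664) [ 0.4941 -0.0589  0.0392] 0.0009652645167906338
12 [ 0.5981 -0.2018  0.2125] [ 0.5999 -0.2002  0.2139]
```

View pics/w4.png

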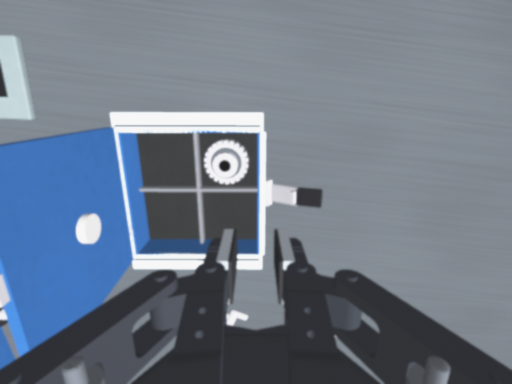

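The gear lies flat in the near latch-side compartment, at (226,162), and no others are around. Now I'll regrip the bar to shut the lid.

```bash
python3 -c "
from h import *
go([.5541,-.2119,.315],YAW)"
```

```text
t 13.8 tcp [ 0.4903 -0.0196  0.2611] q6 -1.96 delta [-0.0408 -0.1987 -0.0531] turn -0.000 rows 5.0
```

```bash
python3 drive.py '-.02 0 -.054 0 .24;-.041 -.04 -.054 0 .24;-.041 -.09 -.054 0 .24;-.041 -.14 -.054 0 .24;-.041 -.18 -.054 0 .24;-.041 -.199 -.054 0 .24;-.041 -.199 -.054 0 .24;-.041 -.199 -.054 0 .24' 
python3 - <<'E'
from h import *
go([.5541,-.2119,.2232],YAW)
d,X,h=snap("wrist","w5")
m=(h[...,2]<90)&(X[...,2]>.19)&(X[...,2]<.225)&(X[...,1]<-.15);P=X[m];print(m.sum(),P.mean(0).round(4) if len(P) else 0,rectxy(P) if len(P) else 0)
E
```

```text
t: 14.55
tcp_pos: [0.5524, -0.2115, 0.311]
tool_rot: [-0.059, 0.998, 0.001, -0.001]
force: [0.6, 0.2, -0.1]
finger_gap: 0.24
gripper_force: 0.0
t 14.6 tcp [ 0.5524 -0.2115  0.311 ] q6 -2.24 delta [-0.0018 -0.0008  0.0878] turn -0.002 rows 2.0
1499 [ 0.5479 -0.2131  0.2136] ((552.0211181640625, -212.44593811035156), (99.7171401977539, 11.761930465698242), 6.9703288078308105)
```

View pics/w5.png

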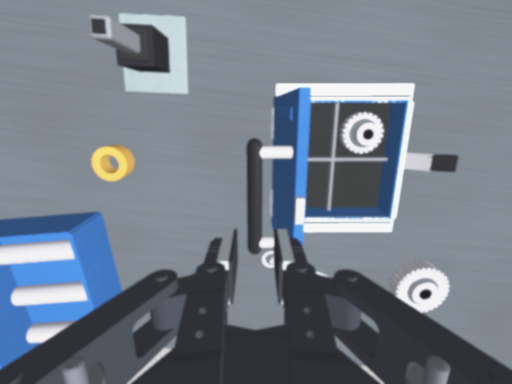

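The bar (254,195) lies centred between the fingers. Descend and grip.

```bash
python3 drive.py '-.002 -.001 .03 0 .24;-.002 -.001 .06 0 .24;-.002 -.001 .08 0 .24;-.002 -.001 .088 0 .24;-.002 -.001 .088 0 .24;-.002 -.001 .088 0 0;-.002 -.001 .088 0 0;-.002 -.001 .088 0 0;-.002 -.001 .088 0 0' 30
python3 - <<'E'
from h import *
p=manip.sense()["tcp_pos"];a0=1.5
# TCP relative to bar pose at shut (measured TCP when gripped shut .5325,-.0309,.0995)
g0=np.array([.5325,-.0309,.0995]);R=.1577
c,s=np.cos(YAW),np.sin(YAW)
dx=(p[:2]-g0[:2])@[c,s];print("dx",dx,"dz",p[2]-g0[2])
a0=np.arccos((.154-dx)/R)-.2173;print("phi",a0)
for f in np.arange(a0,-.01,-.1): print("%.2f y %.4f z %.4f"%(f,R*(np.cos(f+.2173)-np.cos(a0+.2173)),-R*(np.sin(f+.2173)-np.sin(a0+.2173))))
E
```

```text
t: 15.5
tcp_pos: [0.5557, -0.2123, 0.2249]
tool_rot: [-0.059, 0.998, 0.001, 0.001]
force: [1.4, 5.4, -0.3]
finger_gap: 0.127
gripper_force: 31.1
dx 0.18281986577094467 dz 0.1254470725710466
phi 1.5372803902260548
1.54 y 0.0000 z -0.0000
1.44 y 0.0156 z -0.0021
1.34 y 0.0314 z -0.0026
1.24 y 0.0471 z -0.0016
1.14 y 0.0627 z 0.0010
1.04 y 0.0779 z 0.0052
0.94 y 0.0926 z 0.0108
0.84 y 0.1067 z 0.0179
0.74 y 0.1200 z 0.0263
0.64 y 0.1324 z 0.0361
0.54 y 0.1437 z 0.0470
0.44 y 0.1539 z 0.0590
0.34 y 0.1629 z 0.0720
0.24 y 0.1705 z 0.0858
0.14 y 0.1767 z 0.1003
0.04 y 0.1814 z 0.1153
```

```bash
python3 drive.py '0 .016 -.002 0 0;0 .031 -.0026 0 0;0 .047 -.0016 0 0;0 .063 .001 0 0;0 .078 .005 0 0;0 .093 .011 0 0;0 .107 .018 0 0;0 .120 .026 0 0;0 .132 .036 0 0;0 .144 .047 0 0;0 .154 .059 0 0;0 .163 .072 0 0;0 .1705 .086 0 0;0 .177 .1 0 0;0 .181 .115 0 0;0 .183 .122 0 0;0 .183 .122 0 0'
python3 -c "
from h import *
go([.5325,-.0309,.0995],YAW)"
```

```text
t: 17.2
tcp_pos: [0.5345, -0.0309, 0.1015]
tool_rot: [-0.059, 0.998, 0.0, 0.001]
force: [3.4, 2.7, -6.1]
finger_gap: 0.125
gripper_force: 33.3
t 17.2 tcp [ 0.5345 -0.0309  0.1015] q6 -1.96 delta [0.002  0.0002 0.002 ] turn -0.002 rows 1.0
```

```bash
python3 drive.py '.002 0 .003 0 0;.002 0 .006 0 0;.002 0 .008 0 0;.002 0 .008 0 0' 60; python3 drive.py '0 0 0 0 .3;0 0 0 0 .3;0 0 0 0 .3;0 0 -.05 0 .3;0 0 -.08 0 0;0 0 -.08 0 0;0 0 -.08 0 0;0 0 -.08 0 0'
python3 - <<'E'
from h import *
d,X,h=snap("wrist")
go(case(-.064,0,.124),YAW)
C=case(0,0);q=(X-[C[0],C[1],0]);c,s=np.cos(YAW),np.sin(YAW)
cx=q[...,0]*c+q[...,1]*s;cy=-q[...,0]*s+q[...,1]*c
blue=(h[...,0]>95)&(h[...,0]<125)&(h[...,1]>120)&(abs(cy)<.08)
for a in (-.08,-.04,0,.04,.08):
  m=blue&(abs(cx-a)<.006)&(X[...,2]>.03)&(X[...,2]<.1);print(a,m.sum(),np.median(X[m][:,2]) if m.sum() else 0)
E
```

```text
t: 17.6
tcp_pos: [0.5344, -0.0305, 0.0993]
tool_rot: [-0.058, 0.998, 0.0, 0.004]
force: [-0.9, 9.0, 29.5]
finger_gap: 0.112
gripper_force: 62.1
t: 18.4
tcp_pos: [0.5306, -0.0316, 0.173]
tool_rot: [-0.059, 0.998, 0.0, -0.002]
force: [-0.7, -0.1, -0.0]
finger_gap: -0.0
gripper_force: 0.0
t 18.4 tcp [ 0.5306 -0.0316  0.1729] q6 -1.96 delta [-0.0006  0.0002  0.0489] turn -0.002 rows 1.0
-0.08 1868 0.05706304557879242
-0.04 1997 0.05717315421208269
0 2274 0.05720352834326296
0.04 2325 0.057339067311902955
0.08 2328 0.05721603323773562
```

```bash
python3 -c "
from h import *
go(case(-.200,0,.057),YAW)"
```

```text
t 18.4 tcp [ 0.5306 -0.0316  0.1729] q6 -1.96 delta [-0.0005  0.1361  0.116 ] turn -0.002 rows 4.0
```

```bash
python3 drive.py '0 .05 0 0 0;0 .1 0 0 0;0 .136 0 0 0;0 .136 .04 0 0;0 .136 .08 0 0;0 .136 .116 0 0;0 .136 .116 0 0'; python3 drive.py '0 -.01 0 0 0;0 -.02 0 0 0;0 -.03 0 0 0;0 -.04 -.003 0 0;0 -.047 -.006 0 0;0 -.054 -.01 0 0;0 -.06 -.014 0 0;0 -.066 -.018 0 0;0 -.071 -.022 0 0;0 -.075 -.025 0 0;0 -.077 -.027 0 0;0 -.077 -.027 0 0'
python3 - <<'E'
from h import *
d,X,h=snap("wrist","w6")
go(case(-.1215,0,.084),YAW)
E
```

```text
t: 19.15
tcp_pos: [0.5113, 0.1034, 0.0532]
tool_rot: [-0.059, 0.998, 0.0, -0.006]
force: [-0.3, 1.0, 0.8]
finger_gap: -0.002
gripper_force: 0.0
t: 20.35
tcp_pos: [0.5269, 0.028, 0.0894]
tool_rot: [-0.058, 0.998, 0.001, 0.004]
force: [1.5, 12.2, 8.1]
finger_gap: -0.001
gripper_force: 6.0
t 20.4 tcp [0.5267 0.028  0.0888] q6 -1.85 delta [ 0.0029 -0.0019  0.0048] turn -0.004 rows 1.0
```

View pics/w6.png

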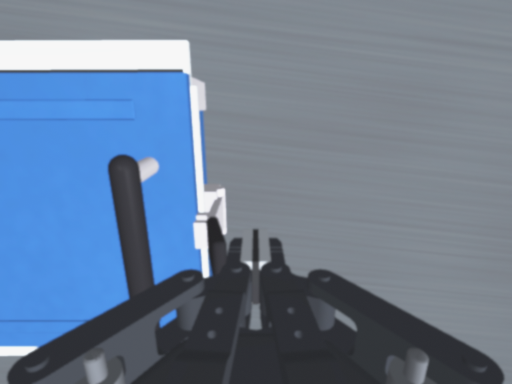

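The tab is nearly upright, at (215,245). A little more push, then back off and check from above.

```bash
python3 drive.py '.002 -.003 0 0 0;.002 -.005 0 0 0;.002 -.005 0 0 0'; python3 drive.py '0 .02 0 0 0;0 .05 -.03 0 0;0 .05 -.08 0 0;0 .04 -.13 0 .3;0 .01 -.18 0 .5;0 -.03 -.2 0 .5;0 -.03 -.2 0 .5;0 -.03 -.2 0 .5'; python3 meas.py | grep -v gear; python3 -c "
from h import *
go([.4248,-.3680,.25],np.radians(90))"
```

```text
t: 20.7
tcp_pos: [0.5265, 0.0267, 0.0889]
tool_rot: [-0.056, 0.998, 0.004, 0.005]
force: [4.9, 31.2, 13.4]
finger_gap: 0.002
gripper_force: 15.4
t: 21.5
tcp_pos: [0.5273, -0.0103, 0.2872]
tool_rot: [-0.057, 0.998, -0.001, 0.002]
force: [0.2, 0.2, -1.2]
finger_gap: 0.503
gripper_force: 0.0
lid ((538.742919921875, -96.34369659423828), (175.53187561035156, 177.310302734375), 6.677082538604736) 0.05726696700869298
lid ray ((538.463623046875, -95.83731079101562), (174.943115234375, 176.20079040527344), 6.668400287628174)
black [233 131   9  82 587] ((529.8795166015625, -31.246097564697266), (96.18917083740234, 8.717296600341797), 6.925231456756592) [ 0.5276 -0.0315  0.0931]
black [265 161  10  23 176] ((525.6039428710938, 9.324745178222656), (22.46466827392578, 3.52748703956604), 7.307174205780029) [0.5255 0.0093 0.0942]
black [    0   231   512   153 30914] ((508.0606384277344, -12.341381072998047), (3.4658281803131104, 42.09096145629883), 6.443133354187012) [ 0.5081 -0.0125  0.3617]
black [203 232  14  69 530] ((528.2787475585938, -31.97349739074707), (19.47557830810547, 1.5171582698822021), 8.205463409423828) [ 0.5276 -0.0319  0.3025]
black [106 316  39  49 819] ((534.5881958007812, -56.009735107421875), (3.834368944168091, 13.72363567352295), 87.83121490478516) [ 0.5373 -0.0565  0.3359]
rim ((443.1239318847656, -107.54541015625), (15.637907028198242, 177.48257446289062), 6.899131774902344) [ 0.4428 -0.1068  0.0492]
rim ((640.9821166992188, -122.58460998535156), (12.651985168457031, 100.06071472167969), 6.389730453491211) [ 0.6409 -0.1238  0.0493]
rim ((627.9139404296875, -24.567745208740234), (14.548807144165039, 58.53044891357422), 4.205402851104736) [ 0.6283 -0.0233  0.0492]
pred bar [ 0.5309 -0.0313  0.088 ] tab [0.5262 0.008  0.082 ]
t 21.6 tcp [ 0.5263 -0.0091  0.2857] q6 -1.92 delta [ 0.1423 -0.3448  0.0357] turn 0.116 rows 8.0
```

The latch is home: tab top at (.5255,.0093), as at the start. The lid is flat. Over to the pen.

```bash
python3 drive.py '.07 -.05 0 .03 .5;.14 -.1 0 .03 .5;.14 -.15 0 .03 .5;.14 -.2 0 .03 .5;.14 -.25 0 .03 .5;.14 -.3 0 .03 .5;.14 -.345 0 .03 .5;.14 -.345 0 .03 .5;.14 -.345 0 .03 .5;.14 -.345 0 .03 .5'
python3 - <<'E'
from h import *
d,X,hsv=snap("wrist","w7")
g=(X[...,0]>.36)&(X[...,0]<.5)&(X[...,1]>-.44)&(X[...,1]<-.29)
for a,b in((.008,.016),(.071,.079),(.079,.085),(.145,.156)):
  m=g&(X[...,2]>a)&(X[...,2]<b)
  if m.sum()>5:m=big(m);print(a,m.sum(),rectxy(X[m]),X[m][:,2].mean())
go([.4248,-.3680,.25],np.radians(90))
E
```

```text
t: 22.55
tcp_pos: [0.4279, -0.3666, 0.2833]
tool_rot: [-0.044, 0.999, 0.002, -0.001]
force: [0.0, 0.3, -1.0]
finger_gap: 0.499
gripper_force: 0.0
0.008 2619 ((425.05694580078125, -367.41314697265625), (98.88227081298828, 89.92078399658203), 4.782038688659668) 0.010950185652923956
0.071 503 ((425.1943054199219, -367.58197021484375), (43.76759338378906, 44.062747955322266), 4.657302379608154) 0.07451954523473016
0.079 320 ((425.01177978515625, -367.7210388183594), (33.136600494384766, 33.64021301269531), 4.500854015350342) 0.08015243353464871
0.145 419 ((425.3099670410156, -367.533935546875), (20.521516799926758, 19.36541175842285), 4.321192741394043) 0.150129360273182
t 22.6 tcp [ 0.428  -0.3654  0.2836] q6 -2.56 delta [ 0.0033 -0.0024  0.0336] turn 0.088 rows 1.0
```

View pics/w7.png

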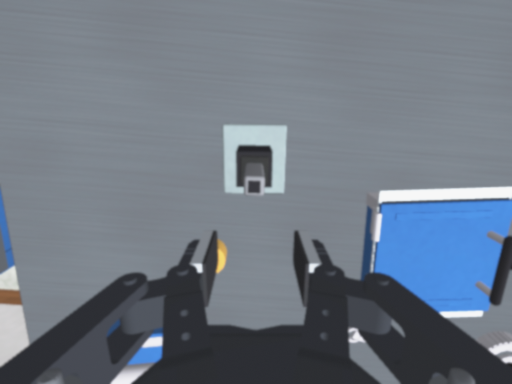

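The pen stands in its holder at (254,180). All four levels agree on centre (.4252,-.3675) and yaw 4.6°.

```bash
python3 -c "
from h import *
go([.4252,-.3675,.110],np.radians(94.6))"
```

```text
t 22.6 tcp [ 0.428  -0.3654  0.2836] q6 -2.56 delta [ 0.0025 -0.0026  0.1736] turn 0.008 rows 4.0
```

```bash
python3 drive.py '.0025 -.0026 .04 .008 .5;.0025 -.0026 .08 .008 .5;.0025 -.0026 .12 .008 .5;.0025 -.0026 .15 .008 .5;.0025 -.0026 .165 .008 .5;.0025 -.0026 .173 .008 .5;.0025 -.0026 .173 .008 .5;.0025 -.0026 .173 .008 .5' && python3 -c "
from h import *
go([.4252,-.3675,.110],np.radians(94.6))"
```

```text
t: 23.4
tcp_pos: [0.4269, -0.3695, 0.1131]
tool_rot: [-0.041, 0.999, -0.0, 0.0]
force: [-0.1, 0.4, -0.1]
finger_gap: 0.499
gripper_force: 0.0
t 23.4 tcp [ 0.4269 -0.3695  0.1131] q6 -2.56 delta [0.0015 0.0022 0.0031] turn 0.001 rows 1.0
```

```bash
python3 drive.py '.001 .001 .002 0 .5;.001 .001 .002 0 0;.001 .001 .002 0 0;.001 .001 .002 0 0;.001 .001 .002 0 0;.001 .001 .002 0 0' 50; python3 -c "
from h import *
go([.4252,-.3675,.110],np.radians(94.6))"; python3 drive.py '0 0 -.02 0 0;0 0 -.05 0 0;0 0 -.08 0 0;0 0 -.1 0 0;0 0 -.1 0 0;0 0 -.1 0 0'; python3 -c "
from h import *
s=manip.sense();print(s['q'].round(2))
d,X,h=snap('scene','s2')
p=s['tcp_pos'];m=(np.hypot(X[...,0]-p[0],X[...,1]-p[1])<.03)&(X[...,2]>.09)&(X[...,2]<.165)
P=X[m];print(p,m.sum(),P.min(0).round(4),np.percentile(P[:,2],[1,5]))
for a,b in((.105,.125),(.125,.14),(.145,.17)): Q=P[(P[:,2]>a)&(P[:,2]<b)];print(a,len(Q),Q.mean(0).round(4),(Q.max(0)-Q.min(0)).round(4))
go(case(.075,-.0925,.20),np.radians(94.6))"
```

```text
t: 24.0
tcp_pos: [0.4255, -0.3694, 0.1111]
tool_rot: [-0.04, 0.999, -0.0, 0.0]
force: [-0.2, 1.9, 6.2]
finger_gap: 0.229
gripper_force: 49.5
t 24.0 tcp [ 0.4255 -0.3694  0.1111] q6 -2.56 delta [0.0001 0.0019 0.0011] turn -0.000 rows 1.0
t: 24.6
tcp_pos: [0.425, -0.3689, 0.2098]
tool_rot: [-0.04, 0.999, 0.0, -0.0]
force: [0.5, -0.5, -2.0]
finger_gap: 0.227
gripper_force: 48.9
[-0.91  0.5   1.63 -0.    1.01 -2.56]
[ 0.42499128 -0.36887008  0.20983235] 72 [ 0.4205 -0.375   0.1137] [0.11429642 0.12071695]
0.105 9 [ 0.4255 -0.3697  0.1201] [0.0063 0.0083 0.0108]
0.125 24 [ 0.4279 -0.3704  0.1333] [0.0093 0.0116 0.0128]
0.145 29 [ 0.4274 -0.3698  0.1543] [0.0103 0.013  0.0176]
t 24.6 tcp [ 0.4247 -0.3684  0.2091] q6 -2.56 delta [-0.046   0.185   0.0094] turn -0.000 rows 4.0
```

```bash
python3 -c "
import cv2;i=cv2.imread('pics/s2.png');cv2.imwrite('pics/s2c.png',cv2.resize(i[150:290,50:250],None,fx=3,fy=3,interpolation=cv2.INTER_CUBIC))"
```

```text
(no output)
```

View pics/s2c.png

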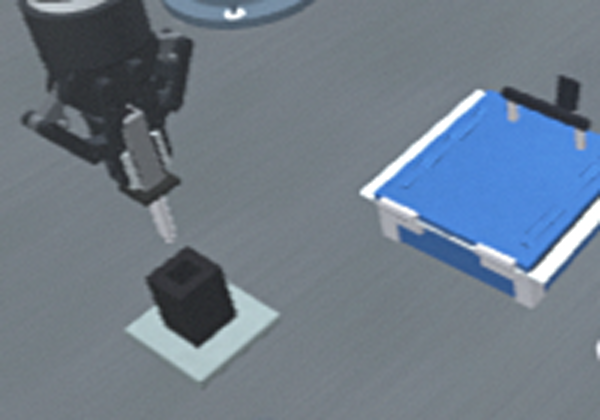

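The pen hangs straight in the jaws, tip at crop (172,240). Next, above the near hinge end.

```bash
python3 drive.py '-.012 .046 0 0 0;-.023 .092 0 0 0;-.035 .138 0 0 0;-.046 .185 0 0 0;-.046 .185 0 0 0;-.046 .185 0 0 0'; python3 -c "
from h import *
print(case(.075,-.0925));go(case(.075,-.0925,.149))
R=Ro.from_quat(manip.sense()['tool_rot']).as_matrix()
print((case(-.075,-.0925)-case(.075,-.0925))@R)"
```

```text
t: 25.25
tcp_pos: [0.4558, -0.1795, 0.209]
tool_rot: [-0.042, 0.999, 0.001, -0.001]
force: [0.5, -0.0, -1.9]
finger_gap: 0.227
gripper_force: 49.5
[ 0.45570105 -0.18031878  0.        ]
t 25.2 tcp [ 0.4558 -0.1795  0.209 ] q6 -2.26 delta [ 0.     -0.0009  0.06  ] turn 0.000 rows 2.0
[0.00547753 0.14989975 0.00024807]
```

```bash
python3 drive.py '0 0 .02 0 0;0 0 .038 0 0;0 0 .048 0 0;0 0 .054 0 0;0 0 .058 0 0;0 0 .06 0 0;0 0 .06 0 0;0 0 .06 0 0;0 0 .06 0 0;0 0 .06 0 0'; python3 - <<'E'
from h import *
s=manip.sense();p=s["tcp_pos"];go(case(.075,-.0925,.149))
d,X,h=snap("scene","s3")
q=(X-case(0,0));c,sn=np.cos(YAW),np.sin(YAW);cx=q[...,0]*c+q[...,1]*sn;cy=-q[...,0]*sn+q[...,1]*c
m=(abs(cx-.075)<.02)&(abs(cy+.092)<.02)&(X[...,2]>.06)&(X[...,2]<.1)
for a,b in((.053,.06),(.06,.075),(.075,.09),(.09,.105)):
  m=(abs(cx-.075)<.02)&(abs(cy+.092)<.02)&(X[...,2]>a)&(X[...,2]<b);print(a,m.sum(),cx[m].mean().round(4),cy[m].mean().round(4),cx[m].min().round(4),cx[m].max().round(4),cy[m].min().round(4),cy[m].max().round(4))
cv2.imwrite('pics/s3c.png',cv2.resize(d["pixels"][150:260,120:280,::-1],None,fx=4,fy=4,interpolation=cv2.INTER_CUBIC))
E
```

```text
t: 26.25
tcp_pos: [0.4565, -0.1811, 0.1507]
tool_rot: [-0.04, 0.999, -0.0, 0.0]
force: [0.1, 0.5, -1.4]
finger_gap: 0.227
gripper_force: 49.4
t 26.2 tcp [ 0.4565 -0.1811  0.1507] q6 -2.26 delta [0.0008 0.0008 0.0017] turn 0.000 rows 1.0
0.053 54 0.0743 -0.0821 0.0553 0.0947 -0.0939 -0.0725
0.06 26 0.0752 -0.0841 0.0552 0.0907 -0.0947 -0.072
0.075 18 0.0788 -0.0909 0.0728 0.0825 -0.0966 -0.0868
0.09 14 0.0782 -0.0903 0.0709 0.0826 -0.0975 -0.0864
```

View pics/s3c.png

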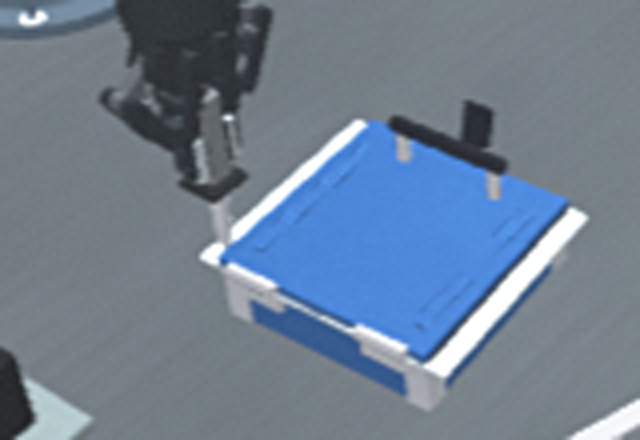

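The tip stands on the near rim by the lid's hinge corner, at crop (225,245). Lower 2 mm, hold, then draw at 40 mm/s.

```bash
python3 drive.py '0 0 .001 0 0;0 0 .002 0 0;0 0 .002 0 0;0 0 .002 0 0;0 .004 .002 0 0;0 .008 .002 0 0;0 .012 .002 0 0;.0005 .016 .002 0 0;.0007 .02 .002 0 0;.0008 .024 .002 0 0;.001 .028 .002 0 0;.0012 .032 .002 0 0;.0013 .036 .002 0 0;.0015 .04 .002 0 0;.0016 .044 .002 0 0;.0018 .048 .002 0 0;.0019 .052 .002 0 0;.002 .056 .002 0 0;.0022 .06 .002 0 0;.0022 .06 .002 0 0'; python3 -c "
from h import *
go(case(.015,-.0925,.149));go(case(-.075,-.0925,.149))"
```

```text
t: 28.3
tcp_pos: [0.4491, -0.1207, 0.1483]
tool_rot: [-0.04, 0.999, 0.0, -0.0]
force: [-0.4, -0.2, -1.1]
finger_gap: 0.227
gripper_force: 49.4
t 28.3 tcp [ 0.4491 -0.1207  0.1483] q6 -2.16 delta [ 0.0006  0.     -0.0007] turn 0.000 rows 1.0
t 28.3 tcp [ 0.4491 -0.1207  0.1483] q6 -2.16 delta [ 0.0041  0.0899 -0.0007] turn 0.000 rows 2.0
```

```bash
python3 drive.py '0 .003 0 0 0;.0003 .007 0 0 0;.0005 .011 0 0 0;.0007 .015 0 0 0;.001 .019 0 0 0;.001 .023 0 0 0;.0012 .027 0 0 0;.0014 .031 0 0 0;.0016 .035 0 0 0;.0018 .039 0 0 0;.002 .043 0 0 0;.002 .047 0 0 0;.0023 .051 0 0 0;.0025 .055 0 0 0;.0027 .059 0 0 0;.003 .063 0 0 0;.003 .067 0 0 0;.0032 .071 0 0 0;.0034 .075 0 0 0;.0034 .075 0 0 0'; python3 drive.py '.0002 .004 0 0 0;.0003 .008 0 0 0;.0005 .012 0 0 0;.0007 .016 0 0 0;.0007 .016 0 0 0;.0007 .016 0 0 0;.0007 .016 0 0 0;.0007 .016 0 0 0'; python3 -c "
from h import *
go(case(-.077,-.0925,.149));go(case(-.077,-.0925,.22));go(case(.075,.0925,.22))"
```

```text
t: 30.3
tcp_pos: [0.4396, -0.0464, 0.1483]
tool_rot: [-0.04, 0.999, 0.0, -0.0]
force: [-0.9, 0.2, -1.2]
finger_gap: 0.225
gripper_force: 49.4
t: 31.1
tcp_pos: [0.438, -0.0312, 0.1483]
tool_rot: [-0.04, 0.999, -0.0, 0.0]
force: [0.0, -0.1, -1.1]
finger_gap: 0.224
gripper_force: 49.4
t 31.1 tcp [ 0.438  -0.0312  0.1483] q6 -1.98 delta [ 0.0004  0.0018 -0.0007] turn 0.000 rows 1.0
t 31.1 tcp [ 0.438  -0.0312  0.1483] q6 -1.98 delta [ 0.0003  0.0018 -0.0717] turn 0.000 rows 2.0
t 31.1 tcp [ 0.438  -0.0312  0.1483] q6 -1.98 delta [-0.1906 -0.1427 -0.0716] turn 0.000 rows 5.0
```

```bash
python3 drive.py '0 0 -.03 0 0;0 0 -.072 0 0;-.04 -.03 -.072 0 0;-.08 -.06 -.072 0 0;-.12 -.09 -.072 0 0;-.16 -.12 -.072 0 0;-.191 -.143 -.072 0 0;-.191 -.143 -.072 0 0;-.191 -.143 -.072 0 0;-.191 -.143 -.072 0 0'; python3 -c "
from h import *
go(case(.075,.0925,.1485))"
```

```text
t: 32.1
tcp_pos: [0.6382, -0.1574, 0.2196]
tool_rot: [-0.04, 0.999, 0.001, -0.001]
force: [0.3, 0.2, -1.4]
finger_gap: 0.226
gripper_force: 49.4
t 32.1 tcp [ 0.6382 -0.1574  0.2196] q6 -2.06 delta [-0.0013 -0.0011  0.0711] turn 0.000 rows 2.0
```

```bash
python3 drive.py '-.001 -.001 .03 0 0;-.001 -.001 .05 0 0;-.001 -.001 .06 0 0;-.001 -.001 .066 0 0;-.001 -.001 .069 0 0;-.001 -.001 .071 0 0;-.001 -.001 .071 0 0;-.001 -.001 .071 0 0;-.001 -.001 .071 0 0;-.001 -.001 .071 0 0'; python3 - <<'E'
from h import *
go(case(.075,.0925,.1485))
d,X,h=snap("scene","s4")
q=(X-case(0,0));c,sn=np.cos(YAW),np.sin(YAW);cx=q[...,0]*c+q[...,1]*sn;cy=-q[...,0]*sn+q[...,1]*c
for a,b in((.062,.075),(.075,.09),(.09,.105)):
  m=(abs(cx-.075)<.02)&(abs(cy-.092)<.02)&(X[...,2]>a)&(X[...,2]<b);print(a,m.sum(),cx[m].mean().round(4),cy[m].mean().round(4),cx[m].min().round(4),cx[m].max().round(4),cy[m].min().round(4),cy[m].max().round(4))
cv2.imwrite('pics/s4c.png',cv2.resize(d["pixels"][150:260,140:300,::-1],None,fx=4,fy=4,interpolation=cv2.INTER_CUBIC))
E
```

```text
t: 33.1
tcp_pos: [0.6411, -0.1593, 0.1497]
tool_rot: [-0.04, 0.999, -0.0, 0.0]
force: [0.0, -0.1, -0.6]
finger_gap: 0.231
gripper_force: 49.4
t 33.1 tcp [ 0.6411 -0.1593  0.1497] q6 -2.06 delta [0.0016 0.0012 0.0012] turn 0.000 rows 1.0
0.062 16 0.079 0.095 0.0716 0.0833 0.0885 0.0994
0.075 17 0.079 0.095 0.0729 0.0824 0.0897 0.0976
0.09 11 0.0801 0.0952 0.0761 0.0821 0.0916 0.0986
```

View pics/s4c.png

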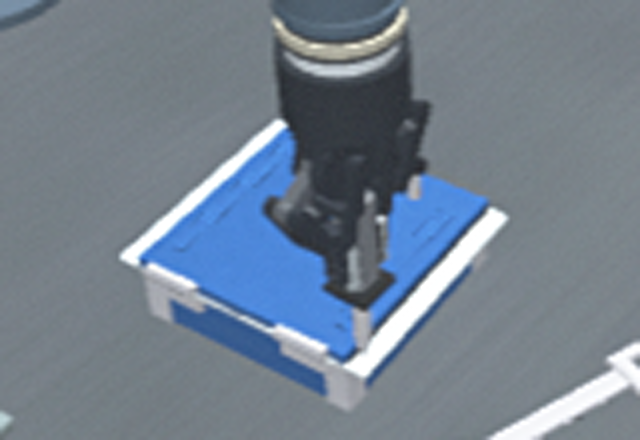

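The tip is in the far corner at the hinge end, at crop (362,345). Now the far draw.

```bash
python3 drive.py '.001 0 .001 0 0;.001 0 .001 0 0;.001 0 .001 0 0;.001 0 .001 0 0;.001 .004 .001 0 0;.001 .008 .001 0 0;.0013 .012 .001 0 0;.0015 .016 .001 0 0;.0017 .02 .001 0 0;.0018 .024 .001 0 0;.002 .028 .001 0 0;.0022 .032 .001 0 0;.0023 .036 .001 0 0;.0025 .04 .001 0 0;.0026 .044 .001 0 0;.0028 .048 .001 0 0;.0029 .052 .001 0 0;.003 .056 .001 0 0;.0032 .06 .001 0 0;.0032 .06 .001 0 0'; python3 -c "
from h import *
go(case(.015,.0925,.1485));go(case(-.075,.0925,.1485))"
```

```text
t: 35.15
tcp_pos: [0.6327, -0.0989, 0.1483]
tool_rot: [-0.04, 0.999, 0.0, -0.0]
force: [-0.3, -0.3, -1.3]
finger_gap: 0.228
gripper_force: 49.4
t 35.1 tcp [ 0.6327 -0.0989  0.1483] q6 -1.98 delta [ 0.0005  0.0003 -0.0002] turn 0.000 rows 1.0
t 35.1 tcp [ 0.6327 -0.0989  0.1483] q6 -1.98 delta [ 0.004   0.0903 -0.0002] turn 0.000 rows 2.0
```

```bash
python3 drive.py '0 .003 0 0 0;.0003 .007 0 0 0;.0005 .011 0 0 0;.0007 .015 0 0 0;.001 .019 0 0 0;.001 .023 0 0 0;.0012 .027 0 0 0;.0014 .031 0 0 0;.0016 .035 0 0 0;.0018 .039 0 0 0;.002 .043 0 0 0;.002 .047 0 0 0;.0023 .051 0 0 0;.0025 .055 0 0 0;.0027 .059 0 0 0;.003 .063 0 0 0;.003 .067 0 0 0;.0032 .071 0 0 0;.0034 .075 0 0 0;.0034 .075 0 0 0'; python3 drive.py '.0002 .004 0 0 0;.0003 .008 0 0 0;.0005 .012 0 0 0;.0007 .016 0 0 0;.0007 .016 0 0 0;.0007 .016 0 0 0;.0007 .016 0 0 0;.0007 .016 0 0 0'; python3 -c "
from h import *
go(case(-.077,.0925,.1485));go([.4252,-.3675,.22],np.radians(94.6))"
```

```text
t: 37.15
tcp_pos: [0.6233, -0.0245, 0.1483]
tool_rot: [-0.04, 0.999, 0.0, -0.0]
force: [-0.5, 0.2, -1.7]
finger_gap: 0.232
gripper_force: 49.4
t: 37.95
tcp_pos: [0.6216, -0.0094, 0.1483]
tool_rot: [-0.04, 0.999, -0.0, 0.0]
force: [-1.0, -0.9, -1.7]
finger_gap: 0.226
gripper_force: 49.4
t 38.0 tcp [ 0.6216 -0.0094  0.1483] q6 -1.85 delta [ 0.0002  0.0021 -0.0002] turn 0.000 rows 1.0
t 38.0 tcp [ 0.6216 -0.0094  0.1483] q6 -1.85 delta [ 0.2244 -0.3413 -0.0717] turn -0.000 rows 9.0
```

```bash
python3 drive.py '0 0 -.04 0 0;0 0 -.08 0 0;.028 -.042 -.08 0 0;.055 -.085 -.08 0 0;.082 -.127 -.08 0 0;.11 -.17 -.08 0 0;.137 -.21 -.08 0 0;.165 -.25 -.08 0 0;.195 -.295 -.08 0 0;.224 -.341 -.08 0 0;.224 -.341 -.08 0 0;.224 -.341 -.08 0 0;.224 -.341 -.08 0 0;.224 -.341 -.08 0 0'; python3 -c "
from h import *
go([.4252,-.3678,.1115],np.radians(94.6))"
```

```text
t: 39.35
tcp_pos: [0.4261, -0.3653, 0.2282]
tool_rot: [-0.041, 0.999, 0.001, -0.0]
force: [0.4, 0.5, -0.9]
finger_gap: 0.224
gripper_force: 49.6
t 39.4 tcp [ 0.4261 -0.3653  0.2282] q6 -2.56 delta [ 0.0011 -0.0025  0.1167] turn 0.002 rows 3.0
```

```bash
python3 drive.py '.0008 -.0015 .02 0 0;.0008 -.0015 .03 0 0;.0008 -.0015 .03 0 0;.0008 -.0015 .03 0 0'; python3 -c "
from h import *
go([.4252,-.3678,.1115])"
```

```text
t: 39.75
tcp_pos: [0.4253, -0.3679, 0.1983]
tool_rot: [-0.041, 0.999, 0.0, -0.0]
force: [-0.0, 0.3, -1.6]
finger_gap: 0.224
gripper_force: 49.6
t 39.8 tcp [ 0.4253 -0.3679  0.1983] q6 -2.56 delta [0.0001 0.     0.0868] turn 0.000 rows 2.0
```

```bash
python3 drive.py '0 0 .02 0 0;0 0 .04 0 0;0 0 .06 0 0;0 0 .075 0 0;0 0 .082 0 0;0 0 .086 0 0;0 0 .086 0 0;0 0 .086 0 0'; python3 drive.py '0 0 0 0 .5;0 0 0 0 .5;0 0 0 0 .5;0 0 0 0 .5;0 0 -.05 0 .5;0 0 -.1 0 .5;0 0 -.15 0 .5;0 0 -.19 0 .5;0 0 -.19 0 .5;0 0 -.19 0 .5'
python3 - <<'E'
from h import *
d,X,hsv=snap("wrist","w8")
g=(X[...,0]>.36)&(X[...,0]<.5)&(X[...,1]>-.44)&(X[...,1]<-.29)
for a,b in((.071,.079),(.079,.085),(.145,.156)):
  m=g&(X[...,2]>a)&(X[...,2]<b)
  if m.sum()>5:m=big(m);print(a,m.sum(),rectxy(X[m]),X[m][:,2].mean())
d,X,hsv=snap("scene","s5")
m=(X[...,2]>.085)&(abs(X[...,0]-.526)<.03)&(abs(X[...,1]-.01)<.018)&(X[...,2]<.11);print("tab",X[m].mean(0).round(4))
E
```

```text
t: 40.55
tcp_pos: [0.4253, -0.3691, 0.1131]
tool_rot: [-0.04, 0.999, -0.001, 0.0]
force: [0.5, 0.1, -1.1]
finger_gap: 0.23
gripper_force: 49.6
t: 41.55
tcp_pos: [0.4249, -0.3687, 0.3034]
tool_rot: [-0.04, 0.999, -0.001, 0.001]
force: [-1.0, 0.2, -0.3]
finger_gap: 0.501
gripper_force: 0.0
0.071 435 ((425.86297607421875, -367.3252868652344), (44.77943801879883, 43.22591018676758), 3.765455722808838) 0.07421515600929465
0.079 295 ((425.7008056640625, -368.785400390625), (32.56462478637695, 33.83731460571289), 4.944726467132568) 0.08009019086246563
0.145 372 ((425.96466064453125, -368.76519775390625), (20.5004940032959, 19.72293472290039), 4.118407726287842) 0.15002046695728852
tab [0.5258 0.0077 0.0916]
```

View pics/s5.png

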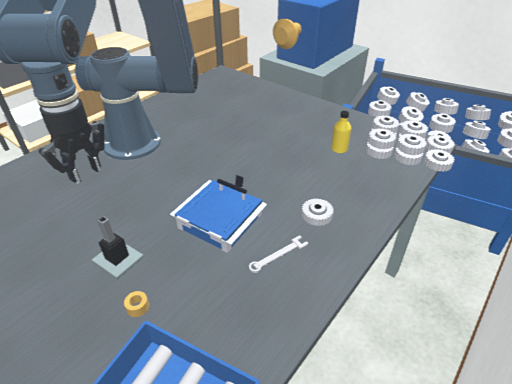

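The pen is seated and upright at (110,240), its top at 150 mm. The case is shut with the latch up, no small gear is left on the table, and the bystanders haven't moved. Handing in.

```bash
python3 -c "
from station import manip
print(manip.sign_off())"
```

```text
the job is handed in; nothing more can be done
None
```

I packed the one small gear on the table, shut and latched the case, drew the pen along the near and then the far joint at about 40 mm/s, and hung it back upright in its holder; the job is handed in, but the judging result was not reported back.

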